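# Complete the travel game kit

## Task

Complete the game kit in the wooden tray so that it holds exactly one pawn, one die and one draughts disc, one piece in each of its three compartments. One of the three is already in the tray and stays there, so bring only the two missing kinds from the chess board, the pawn standing upright and the disc lying flat. Leave the spare pieces and everything else on the shelf where they are.

Things in the scene. Friction and masses are not known exactly. Their poses are not given: they have to be found in the camera images.
- pawn_a: Ivory-coloured; turned chess pawn, 53 mm tall, standing; round foot 28 mm in diameter and 12 mm high, slim neck (13 mm), head 20 mm in diameter. Origin: centre of its underside, z up. 22 g, more or less. It may start on the chess board or in the tray.
- pawn_b: Ivory-coloured; turned chess pawn, 53 mm tall, standing; round foot 28 mm in diameter and 12 mm high, slim neck (13 mm), head 20 mm in diameter. Origin: centre of its underside, z up. 22 g, more or less. It starts on the chess board.
- die_a: Ivory-coloured; cube-shaped die with dark pips, 25 mm edge. Origin: the centre of the cube (12.5 mm above what it lies on); x and y square to its side faces, z up. About 18 g. It may start on the chess board or in the tray.
- die_b: Ivory-coloured; cube-shaped die with dark pips, 25 mm edge. Origin: the centre of the cube (12.5 mm above what it lies on); x and y square to its side faces, z up. About 18 g. It starts on the chess board.
- disc_a: Ivory-coloured; round draughts disc with ring grooves, 32 mm in diameter, 10 mm thick, lying flat. Origin: centre of its underside, z up. About 14 g. It may start on the chess board or in the tray.
- disc_b: Ivory-coloured; round draughts disc with ring grooves, 32 mm in diameter, 10 mm thick, lying flat. Origin: centre of its underside, z up. About 14 g. It starts on the chess board.
- tray: Flat tray of light wood, 100 mm (its x) by 290 mm (its y), fixed. Floor 12 mm above the shelf; walls and two dividers 5 mm thick that rise 12 mm above the floor (24 mm above the shelf). Three compartments in a row along y, each 90 x 90 mm inside with a thin dark pad on the floor (no thickness to speak of). Origin: centre of its underside.
- slot0 (a point): Centre of the end compartment on the tray’s own -y side, on its floor (12 mm above the shelf); axes as the tray's.
- slot1 (a point): Centre of the middle compartment, on its floor (12 mm above the shelf); axes as the tray's.
- slot2 (a point): Centre of the end compartment on the tray’s own +y side, on its floor (12 mm above the shelf); axes as the tray's.
- board: Dark wooden chess board, 280 mm square and 12 mm thick, fixed, with the loose pieces standing on it at least 55 mm apart (centre to centre). Origin: centre of its underside. Board and tray lie side by side; either may be on the left.
- rook: Bystander, not part of the kit, to be left where it is: ivory-coloured chess rook, 60 mm tall, foot 30 mm in diameter, flat crown 28 mm in diameter with a dark hollow and battlements on top; on the chess board. Origin: centre of its underside.
- domino: Bystander, not part of the kit, to be left where it is: ivory-coloured domino, 48 mm (x) by 24 mm (y) by 9 mm, lying flat on the chess board. Origin: centre of its underside.

How it is judged:
At the end, for the whole second after the job is handed in: Tray holds exactly one pawn, one die, one disc, one per compartment (within 50 mm of its centre, down on the floor); pawns upright, discs flat within 10 degrees; all at rest; every piece outside the tray and rook and domino within 30 mm of their start (horizontal distance between any of pawn_a, pawn_b, die_a, die_b, disc_a, disc_b and slot0 below 0.05 m and horizontal distance between any of pawn_a, pawn_b, die_a, die_b, disc_a, disc_b and slot1 below 0.05 m and horizontal distance between any of pawn_a, pawn_b, die_a, die_b, disc_a, disc_b and slot2 below 0.05 m and not ((horizontal distance between pawn_a and slot0 below 0.05 m or horizontal distance between pawn_a and slot1 below 0.05 m or horizontal distance between pawn_a and slot2 below 0.05 m) and (horizontal distance between pawn_b and slot0 below 0.05 m or horizontal distance between pawn_b and slot1 below 0.05 m or horizontal distance between pawn_b and slot2 below 0.05 m)) and not ((horizontal distance between die_a and slot0 below 0.05 m or horizontal distance between die_a and slot1 below 0.05 m or horizontal distance between die_a and slot2 below 0.05 m) and (horizontal distance between die_b and slot0 below 0.05 m or horizontal distance between die_b and slot1 below 0.05 m or horizontal distance between die_b and slot2 below 0.05 m)) and not ((horizontal distance between disc_a and slot0 below 0.05 m or horizontal distance between disc_a and slot1 below 0.05 m or horizontal distance between disc_a and slot2 below 0.05 m) and (horizontal distance between disc_b and slot0 below 0.05 m or horizontal distance between disc_b and slot1 below 0.05 m or horizontal distance between disc_b and slot2 below 0.05 m)) and ((horizontal distance between pawn_a and slot0 below 0.05 m or horizontal distance between pawn_a and slot1 below 0.05 m or horizontal distance between pawn_a and slot2 below 0.05 m) or distance of pawn_a from where it was at the start of the episode below 0.03 m) and ((horizontal distance between pawn_b and slot0 below 0.05 m or horizontal distance between pawn_b and slot1 below 0.05 m or horizontal distance between pawn_b and slot2 below 0.05 m) or distance of pawn_b from where it was at the start of the episode below 0.03 m) and ((horizontal distance between die_a and slot0 below 0.05 m or horizontal distance between die_a and slot1 below 0.05 m or horizontal distance between die_a and slot2 below 0.05 m) or distance of die_a from where it was at the start of the episode below 0.03 m) and ((horizontal distance between die_b and slot0 below 0.05 m or horizontal distance between die_b and slot1 below 0.05 m or horizontal distance between die_b and slot2 below 0.05 m) or distance of die_b from where it was at the start of the episode below 0.03 m) and ((horizontal distance between disc_a and slot0 below 0.05 m or horizontal distance between disc_a and slot1 below 0.05 m or horizontal distance between disc_a and slot2 below 0.05 m) or distance of disc_a from where it was at the start of the episode below 0.03 m) and ((horizontal distance between disc_b and slot0 below 0.05 m or horizontal distance between disc_b and slot1 below 0.05 m or horizontal distance between disc_b and slot2 below 0.05 m) or distance of disc_b from where it was at the start of the episode below 0.03 m) and linear speed of each of pawn_a, pawn_b, die_a, die_b, disc_a, disc_b below 0.02 m/s and height (world z) of each of pawn_a, pawn_b, die_a, die_b, disc_a, disc_b below 0.032 m and angle between each of pawn_a, pawn_b's own z axis and vertical below 0.17 rad and (angle between disc_a's own z axis and vertical below 0.17 rad or angle between disc_a's own z axis and vertical above 2.97 rad) and (angle between disc_b's own z axis and vertical below 0.17 rad or angle between disc_b's own z axis and vertical above 2.97 rad)); the robot touches nothing.
It fails at once if the rook is disturbed (moved by more than 30 mm) (distance of rook from where it was at the start of the episode above 0.03 m).
It fails at once if the domino is disturbed (moved by more than 30 mm) (distance of domino from where it was at the start of the episode above 0.03 m).
It fails at once if the rook is knocked over (angle between rook's own z axis and vertical above 0.6 rad).
It also fails if it takes over 53 s, if anything falls off the work surface, if the arm or the gripper's body presses on something with over 40 N, if the wrist force passes 120 N, or if a joint passes its speed limit or range.

## Robot

A 6-joint arm with a two-finger parallel gripper is mounted at the origin on the work surface. World frame = base frame: x ahead of the robot, y to its left, z up, the work surface at z = 0. Lengths are in m, angles in rad, forces in N, time in s.
With the tool pointing down it reaches from about 0.3 to 0.775 m from the base axis. Payload 14.6 kg.
Tool frame: the origin (TCP) lies midway between the tips of the shut fingers; the grasp point (between the pads) lies 19 mm behind it; z points along the fingers, y is the line along which they close (so a half turn about z gives the same grasp; the last joint's range is limited). The gripper opens to 94 mm and grips with 3 to 60 N. Pads are 16 mm wide; open, the fingers measure 119 mm over their backs; the gripper's body (75 mm by 177 mm) begins 78 mm behind the grasp point.
Start: joints at [1.078, 0.3, 1.521, -0, 1.321, -0.067], TCP at [0.227, 0.501, 0.177] pointing down, gripper open.
Joint ranges: [-3.03, 3.03], [-0.79, 2.21], [0.23, 2.52], [-1.04, 4.18], [0, 3.07], [-2.55, 2.55]. Speed limits (rad/s): [2.22, 2.22, 2.57, 3.14, 3.14, 3.14].

## Interface

Orientations are given as [roll, pitch, yaw] about the fixed x, y, z axes, in that order (R = Rz(yaw) Ry(pitch) Rx(roll)).
In Python, from station import telemetry, optics, ctrl gives the robot as it stands.
- The arm moves only by the tool carry_out, never from a script. Its argument "plan" is a list that holds one entry, the list of rows, each a list of 7 numbers: the shift along the tool's x, y, z in mm, then the turn, a rotation vector about the tool's x, y, z in rad, then the finger opening in mm, from 0 to 94. A call has 1 to 20 rows; each row shifts and turns the commanded pose from where the row before left it, along the tool's axes as they then stand; what a row does not reach is not made up. A row lasts 1/12 s, in which the tool goes at most 41.7 mm and 7.16 degrees, less where a joint would pass 70% of its speed; a pose out of reach is approached as far as the arm can. A call with a gripper value outside its range is refused whole. The fingers move at their own pace and stop on an object; "squeeze" is the grip in N (left out, the last holds). Time passes only in rows, so rows that do not move let the fingers close. It gives the time, the measured TCP pose, the force, the opening and the grip force at its end, in the units of the state.
- telemetry.get_obs(): the state, without advancing time (a new reading comes with each control period).
- optics.camera(name): name is "side" or "top"; returns a dict with "pixels" (480x640x3 uint8, red, green, blue), "intrinsics" (3x3 intrinsics, pixels), "origin" and "rotation" of the camera in the world. Camera axes: x right, y down, z forward; pixel columns grow to the right and rows downward; lengths in m; the calibration is good to about 2 mm. A picture is of the moment at which its call begins. There is no depth.
- ctrl.hand_in(): hands the job in; it is judged then, once.
The state is a dict: "time_s": time; "qpos": joint angles; "joint_vel": joint speeds; "tau": joint torques, N m; "ee_pos": TCP position; "eef_rot": TCP orientation; "force": force on the tool from outside, world axes, zero at the start; "moment": the same for the moment, N m; "grip_width": finger opening in m; "grip_force": force on a finger pad.
Only numpy, scipy, OpenCV 4.12 (cv2) and the standard library are available. Lean on these libraries where they do the work, as an engineer would, in place of code of your own. Each camera call takes 0.05 s, during which the arm holds its last target. There are 200 camera calls.

## Working session

There is one attempt and no reset: what is moved stays moved. The work goes in short steps, Python scripts to look and compute and a tool call to move; the robot and the scene stay as the last step left them, time stands still between calls to the robot, and variables do not carry over. Pictures are saved under pics/ and viewed, at most 10 in all, crops included, and the job is handed in when it is done.

Besides the shell and the picture viewer there is one more tool, called by a JSON object that holds its "fn" and its "kwargs", one argument or row to a line. carry_out: Moves the arm, as the interface text tells. Its arguments: {"type":"object","properties":{"plan":{"type":"array","items":{"type":"array","items":{"type":"array","items":{"type":"number"}}}},"squeeze":{"type":"number"}},"required":["plan"]}

```bash
mkdir -p pics
python3 - <<'E'
from station import telemetry, optics
import cv2,json
print({k:v for k,v in telemetry.get_obs().items() if k in('time_s','ee_pos','eef_rot','grip_width','force')})
for n in('top','side'):
    c=optics.camera(n); cv2.imwrite(f'pics/{n}0.png',c['pixels'][:,:,::-1]); print(n,c['intrinsics'],c['origin'],c['rotation'])
E
```

```text
{'time_s': 0.0, 'ee_pos': array([0.22703264, 0.50060186, 0.17596059]), 'eef_rot': array([-3.14036804e+00, -8.41618706e-05,  2.71576546e+00]), 'force': array([-0.72177276, -0.20931365, -1.28153012]), 'grip_width': 0.09395103098176896}
top [[583.00821507   0.         323.11216515]
 [  0.         583.00821507 235.51224338]
 [  0.           0.           1.        ]] [ 0.44689983 -0.01526035  1.23497986] [-3.07616015  0.03034    -1.58143758]
side [[433.80313304   0.         321.11190968]
 [  0.         433.80313304 239.30793112]
 [  0.           0.           1.        ]] [ 0.51929262 -0.64111543  0.50944141] [-2.17466605  0.00507456 -0.053983  ]
```

View pics/top0.png

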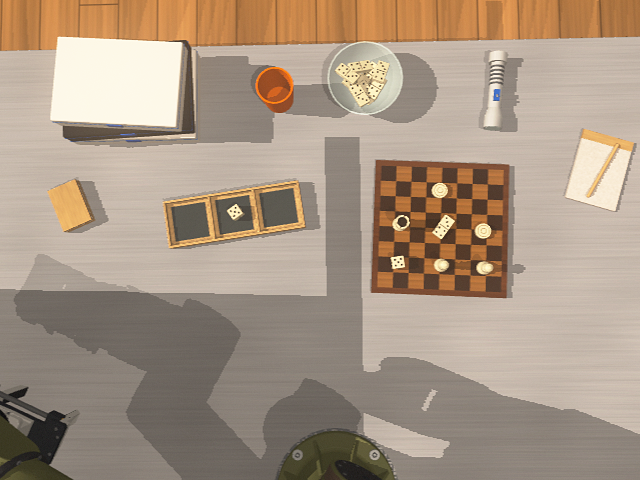

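View pics/side0.png

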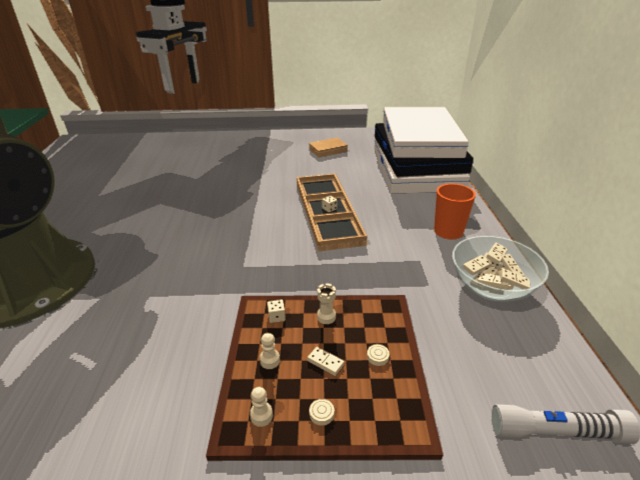

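The top view shows the die in the middle compartment (235,212), discs at (440,190) and (483,231), pawns at (441,265) and (486,268), and the rook at (401,222). I'll enlarge the board.

Run:
```python
import cv2
t=cv2.imread('pics/top0.png');s=cv2.imread('pics/side0.png')
a=cv2.resize(t[160:300,370:520],None,fx=4,fy=4,interpolation=2)
cv2.imwrite('pics/tc.png',a)
b=cv2.resize(s[280:460,210:440],None,fx=3.3,fy=3.3,interpolation=2)
cv2.imwrite('pics/sc.png',b)
```

```text
(no output)
```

View pics/tc.png

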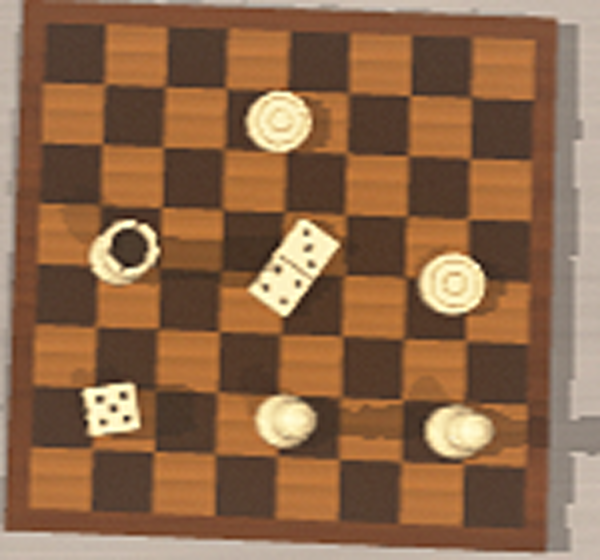

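View pics/sc.png

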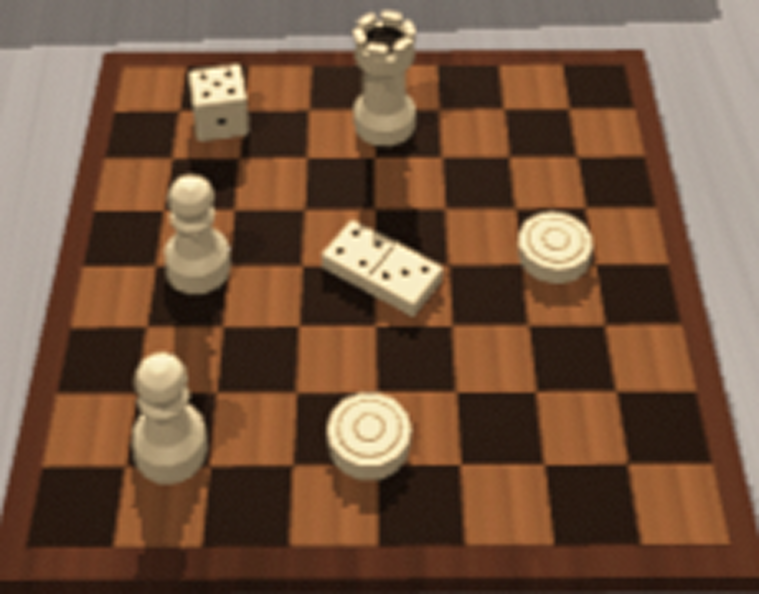

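Reading the crops: heads, feet and discs are all clear. Next I'll triangulate the pawns from the two views, put the discs on the z = 22 mm plane, and fit the tray from its pad corners.

```bash
cat > h.py <<'E'
import numpy as np, cv2
from scipy.spatial.transform import Rotation as R
from station import telemetry, optics
C={n:optics.camera(n) for n in('top','side')}
def ray(n,p):
    c=C[n];d=R.from_euler('xyz',c['rotation']).as_matrix()@np.linalg.inv(c['intrinsics'])@[p[0],p[1],1]
    return np.array(c['origin']),d
def plane(n,p,z):
    o,d=ray(n,p);return o+d*(z-o[2])/d[2]
def tri(a,b):
    o,d=ray('top',a);p,e=ray('side',b)
    s=np.linalg.lstsq(np.c_[d,-e],p-o,rcond=None)[0];A=o+d*s[0];B=p+e*s[1];return (A+B)/2,np.linalg.norm(A-B)
def tool(target):
    s=telemetry.get_obs();r=R.from_euler('xyz',s['eef_rot']).as_matrix()
    return 1000*r.T@(np.array(target)-s['ee_pos'])
E
python3 - <<'E'
from h import *
np.set_printoptions(precision=4,suppress=True)
T=lambda x,y:(370+(x-1.5)/4,160+(y-1.5)/4)
S=lambda x,y:(210+(x-1.1)/3.3,280+(y-1.1)/3.3)
for n,t,s in(('discA',(279,122),(556,239)),('discB',(453,283),(370,427))):
    print(n,plane('top',T(*t),.022),plane('side',S(*s),.022),tri(T(*t),S(*s)))
for n,t,s in(('pawnA head',(292,416),(191,194)),('pawnB head',(472,428),(162,375))):
    print(n,tri(T(*t),S(*s)),plane('top',T(*t),.055),plane('side',S(*s),.055))
for n,t in(('A',(283,422)),('B',(453,433))): print('foot',n,plane('top',T(*t),.02))
# side-view foot widest centre
for n,s in(('A',(197,268)),('B',(170,452))): print('foot',n,plane('side',S(*s),.018))
print('rook',plane('top',T(130,247),.072))
# dark pads
im=cv2.cvtColor(C['top']['pixels'],cv2.COLOR_RGB2GRAY)[175:255,155:315]
m=(im<95).astype('uint8')
k,l,st,c=cv2.connectedComponentsWithStats(m)
for i in range(1,k):
    if st[i,4]>300: print('pad',st[i],plane('top',c[i]+[155,175],.012))
    if st[i,4]>300: print(cv2.minAreaRect(np.argwhere(l==i)[:,::-1].astype('float32')))
print('die',plane('top',(235,212),.03))
E
```

```text
discA [ 0.6185 -0.2227  0.022 ] [ 0.6213 -0.2252  0.022 ] (array([ 0.6203, -0.2232,  0.0196]), np.float64(0.0029171188675902555))
discB [ 0.5333 -0.3102  0.022 ] [ 0.5354 -0.3124  0.022 ] (array([ 0.5345, -0.3108,  0.0196]), np.float64(0.002058104226246638))
pawnA head (array([ 0.4651, -0.2201,  0.0546]), np.float64(0.0003004583696662837)) [ 0.465 -0.22   0.055] [ 0.4653 -0.2204  0.055 ]
pawnB head (array([ 0.4584, -0.3093,  0.0558]), np.float64(0.000992129170231386)) [ 0.458  -0.3096  0.055 ] [ 0.4588 -0.3086  0.055 ]
foot A [ 0.4624 -0.2214  0.02  ]
foot B [ 0.4558 -0.3085  0.02  ]
foot A [ 0.4655 -0.2286  0.018 ]
foot B [ 0.4591 -0.316   0.018 ]
rook [ 0.5498 -0.1388  0.072 ]
pad [ 104   14   39   38 1147] [0.5882 0.1158 0.012 ]
((122.91931915283203, 32.46209716796875), (34.11830139160156, 33.82162094116211), 81.46923065185547)
pad [ 60  20  38  39 958] [0.5739 0.2099 0.012 ]
((79.10054016113281, 39.36355209350586), (34.12565994262695, 33.94589614868164), 81.38435363769531)
pad [  16   28   38   38 1140] [0.5612 0.3038 0.012 ]
((34.6199951171875, 46.339996337890625), (34.223968505859375, 33.65828323364258), 81.8698959350586)
die [0.5778 0.2039 0.03  ]
```

Both views agree to about 2–3 mm. I'll use pawn A at (0.4645, −0.221) and disc A at (0.6195, −0.224). The free slots are at (0.588, 0.116) and (0.561, 0.304), and the spare pieces are pawn B, die and disc B. First move: above pawn A.

{"fn": "carry_out", "kwargs": {
  "plan": [
    [[-25.7,-28,1.5,0,0,0,50],[-25.7,-28,1.5,0,0,0,50],[-25.7,-28,1.5,0,0,0,50],[-25.7,-28,1.5,0,0,0,50],[-25.7,-28,1.5,0,0,0,50],[-25.7,-28,1.5,0,0,0,50],[-25.7,-28,1.5,0,0,0,50],[-25.7,-28,1.5,0,0,0,50],[-25.7,-28,1.5,0,0,0,50],[-25.7,-28,1.5,0,0,0,50],[-25.7,-28,1.5,0,0,0,50],[-25.7,-28,1.5,0,0,0,50],[-25.7,-28,1.5,0,0,0,50],[-25.7,-28,1.5,0,0,0,50],[-25.7,-28,1.5,0,0,0,50],[-25.7,-28,1.5,0,0,0,50],[-25.7,-28,1.5,0,0,0,50],[-25.7,-28,1.5,0,0,0,50],[-25.7,-28,1.5,0,0,0,50],[0,0,0,0,0,0,50]]
  ],
  "squeeze": 10
}}

```text
time_s: 1.87
ee_pos: [0.4528, -0.19, 0.1473]
eef_rot: [-3.141, -0.0, 2.712]
force: [-0.2, 0.4, -0.8]
grip_width: 0.05
grip_force: 0.0
```

Run:
```python
from h import *
s=telemetry.get_obs();print(s['time_s'],s['ee_pos'],s['eef_rot'],s['qpos'],s['grip_width'],tool([.4645,-.221,.016]))
```

```text
1.9667 [ 0.45182817 -0.18602028  0.14741132] [ 3.14148127e+00 -1.35491572e-03  2.71380398e+00] [-4.65568268e-01  1.91550288e-01  1.72636457e+00  6.39147875e-05
  1.22503595e+00 -1.60859754e+00] 0.050024392877137384 [-26.21961734 -26.58513829 131.37295779]
```

{"fn": "carry_out", "kwargs": {
  "plan": [
    [[-13,-13.3,0,0,0,0,50],[-13.2,-13.3,0,0,0,0,50],[0,0,25,0,0,0,50],[0,0,25,0,0,0,50],[0,0,0,0,0,0,50],[0,0,0,0,0,0,50],[0,0,0,0,0,0,50]]
  ]
}}

```text
time_s: 2.55
ee_pos: [0.4655, -0.2199, 0.0996]
eef_rot: [-3.141, 0.001, 2.717]
force: [0.1, 0.4, 0.9]
grip_width: 0.05
grip_force: 0.0
```

Run:
```python
from h import *
s=telemetry.get_obs();print(s['time_s'],s['ee_pos'],s['eef_rot'],s['grip_width'],tool([.4645,-.221,.016]))
c=optics.camera('side')['pixels'][200:440,180:440,::-1];cv2.imwrite('pics/s1.png',cv2.resize(c,None,fx=2.5,fy=2.5,interpolation=2))
```

```text
2.65 [ 0.4657123  -0.22027586  0.09971919] [-3.14139680e+00  2.40921034e-03  2.71642063e+00] 0.05021489720226013 [ 1.00736772 -1.14331997 83.71722673]
```

View pics/s1.png

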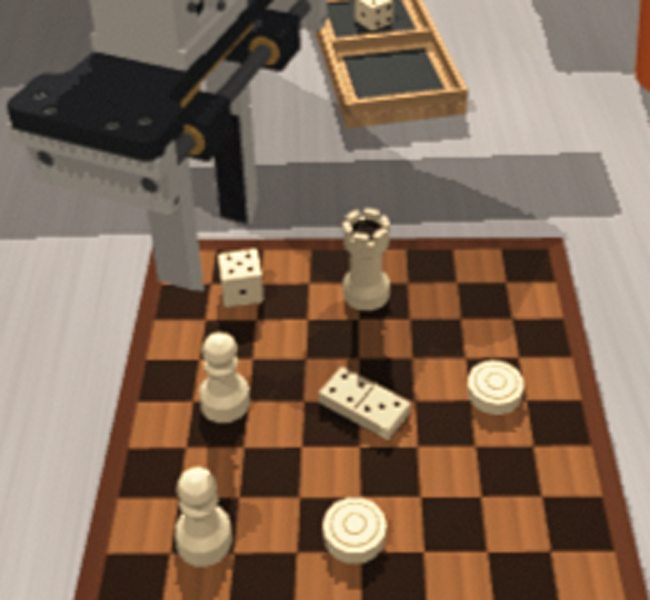

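The gripper hovers above pawn A, fingertips around crop (182,288) and (233,222), well clear of the neighbours. I'll check that this matches the projected TCP.

Run:
```python
from h import *
s=telemetry.get_obs()
print(plane('side',(180+207/2.5,200+255/2.5),s['ee_pos'][2]),s['ee_pos'])
```

```text
[ 0.46083451 -0.19396205  0.0989869 ] [ 0.46538044 -0.22037912  0.0989869 ]
```

Run:
```python
from h import *
s=telemetry.get_obs();r=R.from_euler('xyz',s['eef_rot']).as_matrix()
out=[]
for n,(x,y,w,h) in(('side',(210,200,130,180)),('top',(370,170,130,180))):
    c=C[n];im=cv2.resize(c['pixels'][y:y+h,x:x+w,::-1],None,fx=3,fy=3,interpolation=2)
    for k in(-30,-25,0,25,30):
        for d,col in((0,(0,0,255)),(-.019,(0,255,0))):
            p=s['ee_pos']+r@[0,k/1000,d];q=c['intrinsics']@R.from_euler('xyz',c['rotation']).as_matrix().T@(p-c['origin'])
            q=q[:2]/q[2];cv2.circle(im,(int((q[0]-x)*3),int((q[1]-y)*3)),2,col,-1)
    out.append(im)
cv2.imwrite('pics/o1.png',np.hstack(out))
```

```text
(no output)
```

View pics/o1.png

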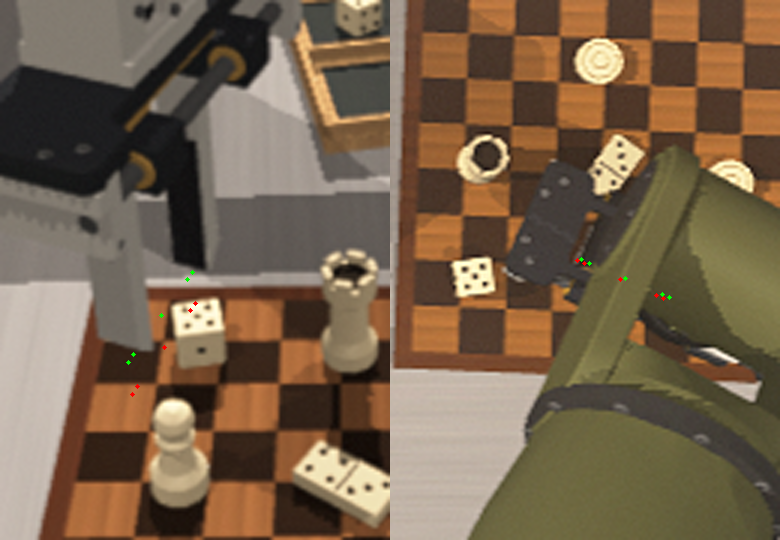

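The red TCP points sit about 13 px below the fingertips in the side view. I need to know whether this is an offset in height or sideways, so I'll overlay the gripper body outline and check the joints.

Run:
```python
from h import *
s=telemetry.get_obs();print(s['time_s'],s['ee_pos'],s['qpos'],s['joint_vel'].round(3))
r=R.from_euler('xyz',s['eef_rot']).as_matrix()
out=[]
for n,(x,y,w,h) in(('side',(150,120,200,200)),('top',(370,170,130,200))):
    c=C[n];im=cv2.resize(c['pixels'][y:y+h,x:x+w,::-1],None,fx=2.4,fy=2.4,interpolation=2)
    def pr(v):
        q=c['intrinsics']@R.from_euler('xyz',c['rotation']).as_matrix().T@(s['ee_pos']+r@v-c['origin']);q=q[:2]/q[2];return ((q-[x,y])*2.4).astype(int)
    for d,col in((-.097,(0,0,255)),(-.13,(0,255,0))):
        cv2.polylines(im,[np.array([pr([a*.0375,b*.0885,d]) for a,b in((1,1),(1,-1),(-1,-1),(-1,1))])],True,col)
    for b in(.025,-.025,.0375,-.0375): cv2.line(im,pr([0,b,0]),pr([0,b,-.09]),(255,255,0))
    out.append(im)
cv2.imwrite('pics/o2.png',np.hstack(out))
```

```text
3.0 [ 0.4650638  -0.22036605  0.09825682] [-5.13688821e-01  3.02186089e-01  1.71061078e+00  1.52462556e-05
  1.12851727e+00 -1.65869181e+00] [-0.002  0.003  0.002  0.     0.    -0.   ]
```

View pics/o2.png

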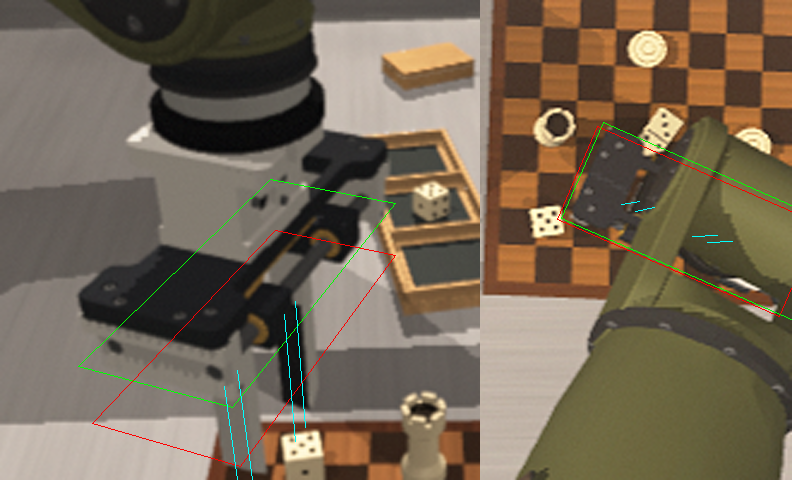

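In the top view the body outline fits within a few pixels, so x and y are right. In the side view the fingertips sit about 25 mm higher than reported, so the reported z may be off. I'll descend partway and check again.

{"fn": "carry_out", "kwargs": {
  "plan": [
    [[0,0,20,0,0,0,50],[0,0,20,0,0,0,50],[0,0,12,0,0,0,50],[0,0,0,0,0,0,50],[0,0,0,0,0,0,50],[0,0,0,0,0,0,50]]
  ]
}}

```text
time_s: 3.5
ee_pos: [0.4654, -0.2206, 0.047]
eef_rot: [-3.141, 0.001, 2.716]
force: [0.1, -0.6, 1.1]
grip_width: 0.0496
grip_force: 0.0
```

Run:
```python
from h import *
s=telemetry.get_obs();print(s['time_s'],s['ee_pos'],s['force'],tool([.4645,-.221,.016]))
c=C['side'];r=R.from_euler('xyz',s['eef_rot']).as_matrix();x,y,w,h=200,220,150,130
im=cv2.resize(c['pixels'][y:y+h,x:x+w,::-1],None,fx=4,fy=4,interpolation=2)
for dz,col in((0,(0,0,255)),(.025,(0,255,0))):
  for b in(-.031,.031):
    q=c['intrinsics']@R.from_euler('xyz',c['rotation']).as_matrix().T@(s['ee_pos']+r@[0,b,-dz]-c['origin']);q=q[:2]/q[2];cv2.circle(im,((q-[x,y])*4).astype(int),3,col,-1)
cv2.imwrite('pics/s2.png',im)
```

```text
3.6 [ 0.46549966 -0.22063046  0.04706066] [ 0.49244282  0.53066267 -0.08514258] [ 0.80700523 -0.74496206 31.05952923]
```

View pics/s2.png

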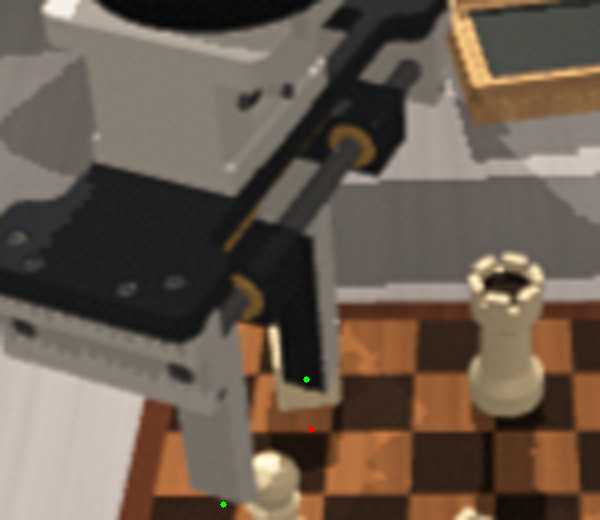

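The green points (25 mm up) match the tips at (307,392) and (230,500), so the true tip height is about reported z + 24 mm. I'll descend in stages, guarding on force.

{"fn": "carry_out", "kwargs": {
  "plan": [
    [[0.8,-0.7,15,0,0,0,50],[0,0,15,0,0,0,50],[0,0,8,0,0,0,50],[0,0,4,0,0,0,50],[0,0,4,0,0,0,50],[0,0,2,0,0,0,50],[0,0,0,0,0,0,50],[0,0,0,0,0,0,50]]
  ]
}}

```text
time_s: 4.27
ee_pos: [0.4642, -0.2208, -0.0015]
eef_rot: [-3.142, 0.001, 2.716]
force: [-0.1, 1.1, -0.0]
grip_width: 0.0499
grip_force: 0.0
```

Run:
```python
from h import *
s=telemetry.get_obs();print(s['time_s'],s['ee_pos'],s['force'],s['grip_width'])
c=C['side'];r=R.from_euler('xyz',s['eef_rot']).as_matrix();x,y,w,h=210,290,120,110
im=cv2.resize(c['pixels'][y:y+h,x:x+w,::-1],None,fx=5,fy=5,interpolation=2)
for dz,col in((0.02,(0,0,255)),(.025,(0,255,0))):
  for b in(-.031,.031):
    q=c['intrinsics']@R.from_euler('xyz',c['rotation']).as_matrix().T@(s['ee_pos']+r@[0,b,-dz]-c['origin']);q=q[:2]/q[2];cv2.circle(im,((q-[x,y])*5).astype(int),3,col,-1)
cv2.imwrite('pics/s3.png',im)
```

```text
4.3667 [ 0.46425008 -0.22079901 -0.00148844] [ 0.20725443  0.3697727  -0.27023925] 0.04992184774961777
```

View pics/s3.png

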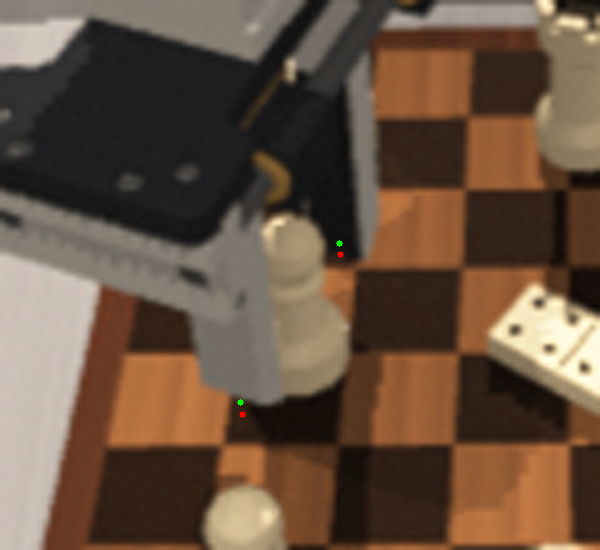

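The pawn stands between the fingers, with the tips still about 10 mm above the board and no contact force. I'll go 5 mm lower and close.

{"fn": "carry_out", "kwargs": {
  "plan": [
    [[0,0,3,0,0,0,50],[0,0,2,0,0,0,50],[0,0,0,0,0,0,40],[0,0,0,0,0,0,32],[0,0,0,0,0,0,26],[0,0,0,0,0,0,15],[0,0,0,0,0,0,10],[0,0,0,0,0,0,10],[0,0,0,0,0,0,10],[0,0,0,0,0,0,10]]
  ],
  "squeeze": 10
}}

```text
time_s: 5.2
ee_pos: [0.464, -0.2207, -0.0069]
eef_rot: [-3.142, 0.0, 2.716]
force: [-0.4, -0.2, -0.3]
grip_width: 0.0263
grip_force: 10.0
```

The foot is gripped (26.3 mm, 10 N). Lift and carry to the far slot at (0.561, 0.304).

{"fn": "carry_out", "kwargs": {
  "plan": [
    [[0,0,-15,0,0,0,10],[0,0,-25,0,0,0,10],[0,0,-25,0,0,0,10],[0,0,-25,0,0,0,10],[9.1,37,0,0,0,0,10],[9.1,37,0,0,0,0,10],[9.1,37,0,0,0,0,10],[9.1,37,0,0,0,0,10],[9.1,37,0,0,0,0,10],[9.1,37,0,0,0,0,10],[9.1,37,0,0,0,0,10],[9.1,37,0,0,0,0,10],[9.1,37,0,0,0,0,10],[9.1,37,0,0,0,0,10],[9.1,37,0,0,0,0,10],[9.1,37,0,0,0,0,10],[9.1,37,0,0,0,0,10],[9.1,37,0,0,0,0,10],[0,0,0,0,0,0,10],[0,0,0,0,0,0,10]]
  ]
}}

```text
time_s: 6.87
ee_pos: [0.5614, 0.3051, 0.0823]
eef_rot: [-3.141, -0.001, 2.718]
force: [0.5, -0.6, 0.1]
grip_width: 0.0266
grip_force: 10.0
```

Run:
```python
from h import *
s=telemetry.get_obs();print(s['time_s'],s['ee_pos'],s['eef_rot'],s['grip_width'],s['grip_force'],tool([.561,.304,-.006]))
```

```text
6.9667 [0.56171064 0.30300713 0.08273268] [-3.14091028e+00 -3.67640813e-04  2.71564470e+00] 0.026818185097818657 9.997328280005604 [ 1.02476066  0.67107398 88.73262227]
```

{"fn": "carry_out", "kwargs": {
  "plan": [
    [[1,0.7,25,0,0,0,10],[0,0,25,0,0,0,10],[0,0,18,0,0,0,10],[0,0,10,0,0,0,10],[0,0,5,0,0,0,10],[0,0,3,0,0,0,10],[0,0,2,0,0,0,10],[0,0,0,0,0,0,10],[0,0,0,0,0,0,10],[0,0,0,0,0,0,10]]
  ]
}}

```text
time_s: 7.8
ee_pos: [0.5617, 0.3049, -0.0042]
eef_rot: [3.141, 0.001, 2.716]
force: [-0.3, -0.3, 0.1]
grip_width: 0.0263
grip_force: 10.0
```

{"fn": "carry_out", "kwargs": {
  "plan": [
    [[0,0,1.5,0,0,0,10],[0,0,0.8,0,0,0,10],[0,0,0,0,0,0,10],[0,0,0,0,0,0,10]]
  ]
}}

```text
time_s: 8.13
ee_pos: [0.5614, 0.3049, -0.0069]
eef_rot: [3.141, 0.0, 2.716]
force: [-1.0, 0.1, 3.4]
grip_width: 0.0262
grip_force: 10.0
```

Contact at 3.4 N, so the pawn is on the floor. Release and rise, looking before moving on.

{"fn": "carry_out", "kwargs": {
  "plan": [
    [[0,0,0,0,0,0,30],[0,0,0,0,0,0,36],[0,0,0,0,0,0,46],[0,0,0,0,0,0,46],[0,0,0,0,0,0,46],[0,0,-20,0,0,0,46],[0,0,-25,0,0,0,46],[0,0,-25,0,0,0,46],[0,0,-25,0,0,0,46],[0,0,-5,0,0,0,46],[0,0,0,0,0,0,46],[0,0,0,0,0,0,46]]
  ]
}}

```text
time_s: 9.13
ee_pos: [0.561, 0.3046, 0.0918]
eef_rot: [-3.141, -0.001, 2.716]
force: [0.5, -0.4, -0.7]
grip_width: 0.0459
grip_force: 0.0
```

Run:
```python
from h import *
cv2.imwrite('pics/s4.png',C['side']['pixels'][:,:,::-1])
print(telemetry.get_obs()['ee_pos'],tool([.6195,-.224,-.0065]))
```

```text
[0.56063454 0.30444434 0.09101148] [-272.05481533 -456.75401064   97.9234784 ]
```

View pics/s4.png

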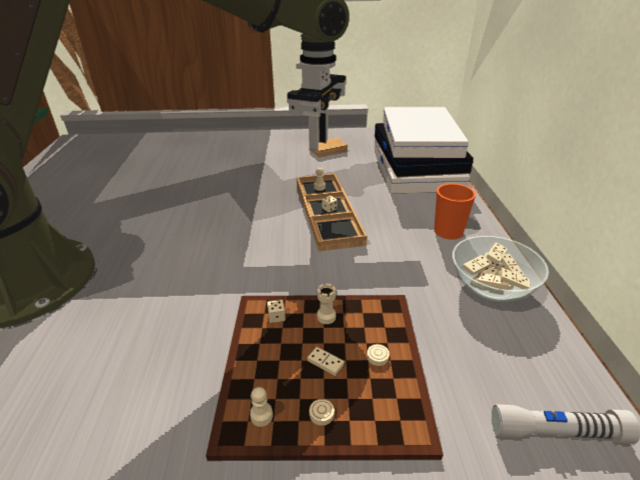

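The pawn stands upright in the far compartment at (320,180) and everything else is in place. Now the disc at (378,354).

{"fn": "carry_out", "kwargs": {
  "plan": [
    [[-19.4,-32.6,0,0,0,0,52],[-19.4,-32.6,0,0,0,0,52],[-19.4,-32.6,0,0,0,0,52],[-19.4,-32.6,0,0,0,0,52],[-19.4,-32.6,0,0,0,0,52],[-19.4,-32.6,0,0,0,0,52],[-19.4,-32.6,0,0,0,0,52],[-19.4,-32.6,0,0,0,0,52],[-19.4,-32.6,0,0,0,0,52],[-19.4,-32.6,0,0,0,0,52],[-19.4,-32.6,0,0,0,0,52],[-19.4,-32.6,0,0,0,0,52],[-19.4,-32.6,0,0,0,0,52],[-19.4,-32.6,0,0,0,0,52],[0,0,0,0,0,0,52],[0,0,0,0,0,0,52],[0,0,0,0,0,0,52]]
  ]
}}

```text
time_s: 10.65
ee_pos: [0.6197, -0.2224, 0.0915]
eef_rot: [3.141, -0.002, 2.716]
force: [0.2, 0.6, 0.2]
grip_width: 0.0518
grip_force: 0.0
```

Run:
```python
from h import *
print(telemetry.get_obs()['ee_pos'],tool([.6195,-.224,-.0065]))
```

```text
[ 0.62006645 -0.22172647  0.09226644] [-0.5118171  -2.31402973 98.76579602]
```

{"fn": "carry_out", "kwargs": {
  "plan": [
    [[-0.5,-2,25,0,0,0,52],[0,0,25,0,0,0,52],[0,0,25,0,0,0,52],[0,0,13,0,0,0,52],[0,0,6,0,0,0,52],[0,0,4,0,0,0,52],[0,0,0,0,0,0,52],[0,0,0,0,0,0,52],[0,0,0,0,0,0,52]]
  ]
}}

```text
time_s: 11.5
ee_pos: [0.6204, -0.2253, -0.0039]
eef_rot: [3.142, 0.002, 2.716]
force: [-0.3, -0.2, -0.8]
grip_width: 0.0517
grip_force: 0.0
```

{"fn": "carry_out", "kwargs": {
  "plan": [
    [[0,0,1,0,0,0,52],[0,0,1,0,0,0,52],[0,0,0,0,0,0,52],[0,0,0,0,0,0,52]]
  ]
}}

```text
time_s: 11.83
ee_pos: [0.6198, -0.2251, -0.0072]
eef_rot: [-3.142, 0.0, 2.716]
force: [0.1, -0.1, 0.2]
grip_width: 0.0521
grip_force: 0.0
```

Tips at about 17 mm true, no contact yet. I'll go 2 mm lower and close.

{"fn": "carry_out", "kwargs": {
  "plan": [
    [[0,0,1,0,0,0,52],[0,0,1,0,0,0,52],[0,0,0,0,0,0,45],[0,0,0,0,0,0,38],[0,0,0,0,0,0,32],[0,0,0,0,0,0,25],[0,0,0,0,0,0,15],[0,0,0,0,0,0,15],[0,0,0,0,0,0,15],[0,0,0,0,0,0,15]]
  ],
  "squeeze": 12
}}

```text
time_s: 12.67
ee_pos: [0.6198, -0.2251, -0.0092]
eef_rot: [-3.142, 0.0, 2.716]
force: [0.2, -0.0, 0.9]
grip_width: 0.0307
grip_force: 12.0
```

{"fn": "carry_out", "kwargs": {
  "plan": [
    [[0,0,-10,0,0,0,15],[0,0,-25,0,0,0,15],[0,0,-25,0,0,0,15],[0,0,-30,0,0,0,15],[18.9,33,0,0,0,0,15],[18.9,33,0,0,0,0,15],[18.9,33,0,0,0,0,15],[18.9,33,0,0,0,0,15],[18.9,33,0,0,0,0,15],[18.9,33,0,0,0,0,15],[18.9,33,0,0,0,0,15],[18.9,33,0,0,0,0,15],[18.9,33,0,0,0,0,15],[0,0,0,0,0,0,15],[0,0,0,0,0,0,15],[0,0,0,0,0,0,15]]
  ]
}}

```text
time_s: 14.0
ee_pos: [0.5877, 0.1153, 0.0813]
eef_rot: [3.141, 0.001, 2.716]
force: [0.4, -0.1, 0.7]
grip_width: 0.0309
grip_force: 12.0
```

Run:
```python
from h import *
s=telemetry.get_obs();print(s['ee_pos'],s['grip_width'],s['grip_force'],tool([.588,.116,-.0085]))
```

```text
[0.58775974 0.11443724 0.08104471] 0.030931178972125342 12.000011801719666 [ 0.45123422  1.52106606 89.54461338]
```

The disc is held. Lower it into the near slot.

{"fn": "carry_out", "kwargs": {
  "plan": [
    [[0,0,25,0,0,0,15],[0,0,25,0,0,0,15],[0,0,18,0,0,0,15],[0,0,10,0,0,0,15],[0,0,6,0,0,0,15],[0,0,3,0,0,0,15],[0,0,1.5,0,0,0,15],[0,0,0,0,0,0,15],[0,0,0,0,0,0,15],[0,0,0,0,0,0,15]]
  ]
}}

```text
time_s: 14.93
ee_pos: [0.588, 0.1157, -0.007]
eef_rot: [3.141, 0.001, 2.716]
force: [-0.3, 0.3, -0.8]
grip_width: 0.0308
grip_force: 12.0
```

{"fn": "carry_out", "kwargs": {
  "plan": [
    [[0,0,1,0,0,0,15],[0,0,0,0,0,0,15],[0,0,0,0,0,0,15]]
  ]
}}

```text
time_s: 15.18
ee_pos: [0.5875, 0.1157, -0.0087]
eef_rot: [3.142, 0.0, 2.716]
force: [0.2, -0.4, 0.3]
grip_width: 0.031
grip_force: 12.0
```

{"fn": "carry_out", "kwargs": {
  "plan": [
    [[0,0,0.5,0,0,0,15],[0,0,0,0,0,0,34],[0,0,0,0,0,0,40],[0,0,0,0,0,0,48],[0,0,0,0,0,0,48],[0,0,0,0,0,0,48],[0,0,-20,0,0,0,48],[0,0,-25,0,0,0,48],[0,0,-30,0,0,0,48],[0,0,-30,0,0,0,48],[0,0,-30,0,0,0,48],[20,-30,0,0,0,0,48],[20,-30,0,0,0,0,48],[20,-30,0,0,0,0,48],[20,-30,0,0,0,0,48],[20,-30,0,0,0,0,48],[0,0,0,0,0,0,48],[0,0,0,0,0,0,48]]
  ]
}}

```text
time_s: 16.68
ee_pos: [0.4341, 0.0198, 0.1264]
eef_rot: [3.141, 0.001, 2.714]
force: [0.4, 0.0, 0.0]
grip_width: 0.0482
grip_force: 0.0
```

Run:
```python
from h import *
s=telemetry.get_obs();print(s['ee_pos'],s['force'])
# all 10 views used: measure light blobs on the tray pads / compare board with the start, in the side view
im=C['side']['pixels'];old=cv2.imread('pics/side0.png')[:,:,::-1]
m=((im.min(2)>120)&(im.max(2).astype(int)-im.min(2)<75)).astype('uint8')
m[:170]=0;m[250:]=0;m[:,:295]=0;m[:,370:]=0
k,l,st,c=cv2.connectedComponentsWithStats(m)
for i in range(1,k):
    if 20<st[i,4]<900: print('tray blob',st[i],c[i],plane('side',c[i],.022))
d=(np.abs(im.astype(int)-old).max(2)>60).astype('uint8')
k,l,st,c=cv2.connectedComponentsWithStats(d)
for i in range(1,k):
    if st[i,4]>15 and st[i,1]>170: print('changed',st[i],c[i])
```

```text
[0.43532976 0.02055028 0.12613941] [ 0.01208894 -0.15730835  0.59096199]
tray blob [323 196  14   7  56] [329.16071429 198.89285714] [0.58211084 0.22604454 0.022     ]
tray blob [329 222  15   8  91] [335.96703297 225.7032967 ] [0.58835834 0.11229968 0.022     ]
changed [ 30 171  21  35 401] [ 41.66583541 186.52369077]
changed [317 172   6   5  18] [319.11111111 174.11111111]
changed [314 181  11   9  84] [319.16666667 184.85714286]
changed [329 222  15  11 126] [336.21428571 226.26984127]
changed [    0   297   157   183 13545] [ 67.96064969 381.0657069 ]
changed [260 333  15  17 162] [267.06790123 339.53703704]
changed [  9 345   9  12  16] [ 13.25 350.25]
changed [367 344  23  18 332] [377.76506024 352.47590361]
changed [259 350  21  19 203] [268.95073892 360.87684729]
changed [381 363   8   9  36] [384.25       367.36111111]
changed [369 364  11   8  40] [374.025 367.75 ]
changed [198 445   6   6  16] [200.6875 447.8125]
changed [193 453  11   8  30] [197.8 456.7]
changed [177 469  17  11  41] [185.65853659 475.80487805]
changed [192 468   7   9  17] [195.11764706 471.41176471]
```

The disc top is flat at (0.588, 0.112). The only changes on the board and tray are the two moved pieces and their shadows.

```bash
python3 -c "
from station import ctrl;print(ctrl.hand_in())"
```

```text
the job is handed in; nothing more can be done
None
```

I handed the job in at about 17 s on the robot's clock with one pawn, one die and one disc in the tray, one per compartment; `hand_in` gave no verdict, and the camera measurements just before it showed the pawn and disc in their compartments, the die in place and the other pieces unmoved.

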